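Set the shoe of a cable stripper to a gauge and hold the adjuster

ROBOT

A 6-joint arm with a two-finger parallel gripper is mounted at the origin on the work surface. World frame = base frame: x ahead of the robot, y to its left, z up, the work surface at z = 0. Lengths are in m, angles in degrees, forces in N, time in s.
With the tool pointing down it reaches from about 0.4 to 0.825 m from the base axis. Payload 7 kg.
Tool frame: the origin (TCP) lies midway between the tips of the shut fingers; the grasp point (between the pads) lies behind it (r.grip_depth is the z of the grasp point in the tool frame, in m); z points along the fingers, y is the line along which they close (so a half turn about z gives the same grasp; the last joint's range is limited). The gripper opens to 88 mm and grips with 3 to 60 N. Pads are 19 mm wide; open, the fingers measure 130 mm over their backs; the gripper's body (78 mm by 193 mm) begins 47 mm behind the grasp point.
Start: joints at [-55.399, 20.546, 0.682, 0, -70.136, -16.507], TCP at [0.21, -0.642, 0.227] pointing down, gripper open.
Joint ranges: [-176.03, 176.03], [-82.01, 121.73], [-58.28, 71.71], [-173.87, 95.51], [-174.79, -0.11], [-173.66, 173.66]. Speed limits (degrees/s): [136.94, 136.94, 172.46, 180, 180, 180].

INTERFACE

Orientations are given as [roll, pitch, yaw] about the fixed x, y, z axes, in that order (R = Rz(yaw) Ry(pitch) Rx(roll)).
In Python, from cell import r, optics gives the robot as it stands.
- The arm moves only by the tool apply_moves, never from a script. Its argument "rows" is one flat list of numbers, 5 for each row, row after row: the finger opening in mm, from 0 to 87.6, then the shift along the tool's x, y, z in mm, then the turn about the tool's z in rad. In form: [hand, x, y, z, turn, hand, x, y, z, turn, ...]. A call has 1 to 12 rows; each row is the pose to reach, as a shift and turn from the pose commanded when the call began, along the tool's axes at that moment; what a row does not reach only later rows make up. A row lasts 1/12 s, in which the tool goes at most 41.7 mm and 7.16 degrees, less where a joint would pass 70% of its speed; a pose out of reach is approached as far as the arm can. A call with a gripper value outside its range is refused whole. The fingers move at their own pace and stop on an object; "squeeze" is the grip in N (left out, the last holds). Time passes only in rows, so rows that repeat a pose let the fingers close. It gives the time, the measured TCP pose, the force, the opening and the grip force at its end, in the units of the state.
- r.get_state(): the state, without advancing time (a new reading comes with each control period).
- optics.camera(name): name is "scene" or "top" or "wrist"; returns a dict with "color" (480x640x3 uint8, blue, green, red), "depth" (480x640 float32, m along the optical axis (not along the pixel's ray), 0 where there is no reading), "fov_y" (degrees; the focal length in pixels is half the picture's height over the tangent of half this angle, whatever the lens; pixels are square), "cx", "cy" (the principal point, pixels), "rvec" (rotation vector, rad) and "tvec" (3), from world to camera coordinates, as OpenCV has them. Camera axes: x right, y down, z forward; pixel columns grow to the right and rows downward; lengths in m; the calibration is good to about 2 mm. A picture is of the moment at which its call begins.
- r.close_job(): hands the job in; it is judged then, once.
The state is a dict: "time_s": time; "joint_positions": joint angles; "dq": joint speeds; "joint_efforts": joint torques, N m; "eef_pos": TCP position; "orientation": TCP orientation; "wrist_force": force on the tool from outside, world axes, zero at the start; "wrist_torque": the same for the moment, N m; "finger_gap": finger opening in m; "finger_force": force on a finger pad.
Only numpy, scipy, OpenCV 4.12 (cv2) and the standard library are available. Lean on these libraries where they do the work, as an engineer would, in place of code of your own. Each camera call takes 0.05 s, during which the arm holds its last target. There are 200 camera calls.

TASK

Take the red-handled setting gauge off the mat, slide it nose first into the guide slot of the blue cable stripper, under the shoe, until its shoulder is fully home against the slot, and let go of it. Then screw the black thumbscrew on top down (clockwise) until it seats firmly on the gauge, back it off a quarter turn, and finish while still gripping the thumbscrew there, so that I can nip up its lock nut without the setting moving. Leave the gauge in the slot and everything else on the bench where it is.

Things in the scene. Friction and masses are not known exactly. Their poses are not given: they have to be found in the camera images.
- gauge_red: Setting gauge, 150 mm, 0.1 kg, flat on the mat: steel blade 24 wide, 4 thick with round nose, red shoulder plate (44 wide, 14 high, 6 thick), red grip 60 long, 16 wide, 22 high, all flush underneath. Origin: underside, centre line, at the shoulder's front face. x runs to the nose (tip x = 84, full width to x = 72 mm), z up. Shoulder x = -6 to 0, grip x = -66 to -6 mm.
- gauge_red_grip (a point): Point at which to hold the red gauge: middle of the red grip's 16 mm width, 30 mm behind the shoulder's front face, 11 mm above the underside. Close the fingers across the grip (along the gauge's y).
- stripper: Bench cable stripper, blue, bolted down: base 165 x 110 x 16 mm, steel guide bed, C-frame, crank on its left (+y). Origin: under the base. x points in from its open front, z up. Head over the bed: x -10 to 42, y +-26, z 100 to 140 mm, boss to z = 148; two cheeks behind: x 42 to 87, to z = 142 mm. Thumbscrew axis: vertical at x = 12, y = 0 mm.
- slot (a point): Mouth of the guide slot: centre of its floor at the bed's front edge, 48 mm above the bench; x points into it. Groove 27 mm wide between ribs 8 mm high, 92 mm long, open on top until the head and the shoe's upturned nose at x = 40 mm. Gauge home: shoulder against the ribs' front ends, its origin at this point, axes agreeing; the shoe at first clears it by 2 to 3.5 mm.
- thumbscrew (a joint): Angle of the thumbscrew (rad), grows clockwise from above, which lowers it and the shoe 0.955 mm per rad (6 mm a turn). Starts at 0.4 to 2; comes to a dead stop on the gauge at 4.4. Friction about 0.06 N m; it stays where left. At 0 the wing's long side is along the stripper's x; at angle a the wing's yaw is the stripper's yaw minus a.
- wing (a point): Grip point of the black thumbscrew, on its axis: a bar 40 mm long, 12 thick, 26 high with vertical flat faces. The point is 16 mm above its underside, 10 mm under its top, about 188 mm above the bench when seated. Grip across the 12 mm from straight above. The brass lock nut lies 27 mm under this point. Site x runs along the wing's long side.
- gauge_blue: Blue-handled gauge of the same shape, blade 7 mm thick, on the mat. Same origin. To be left alone.
- wrench: Open-ended wrench, 140 mm, on the mat. To be left alone.
- connector: Grey multi-pole connector insert, 88 x 34 x 28 mm, origin under its centre. To be left alone.
- solder_reel: White reel of solder, 60 mm across, 46 mm high, standing upright, origin under its centre. To be left alone.
- terminal_tub: Yellow open tub of crimp terminals, 90 x 70 x 35 mm, origin under its centre. To be left alone.
- multimeter: Yellow multimeter lying on its back, 75 x 150 x 34 mm, origin under its centre. To be left alone.
- shoe: The brass shoe under the head of the stripper, 26 x 20 mm, carried by the thumbscrew. Origin: centre of its underside, on the thumbscrew's axis.
There are look-alikes about, which are no part of the job. Leave any pink or yellow look-alike of the gauge_red alone.

How it is judged (in metres and radians):
On the way, in this order (a step that is already met when the one before it is completed fails the run):
1. the red gauge lies fully home in the guide slot and has been let go (x of gauge_red in the frame of slot between -0.004 and 0.004 m and y of gauge_red in the frame of slot between -0.004 and 0.004 m and z of gauge_red in the frame of slot between -0.002 and 0.0025 m and angle between the x axis of gauge_red and the x axis of slot, either way round below 0.06 rad and contact force between the fingers and gauge_red below 0.2 N), for 0.2 s.
2. the thumbscrew is turned down until it seats, the shoe bearing on the gauge (x of gauge_red in the frame of slot between -0.004 and 0.004 m and y of gauge_red in the frame of slot between -0.004 and 0.004 m and z of gauge_red in the frame of slot between -0.002 and 0.0025 m and angle between the x axis of gauge_red and the x axis of slot, either way round below 0.06 rad and value of joint thumbscrew above 4.28 rad and contact force between shoe and gauge_red above 2 N), for 0.1 s.
At the end, for the whole second after the job is handed in: The thumbscrew stands a quarter turn (within 17 degrees, 0.3 rad) back from where it seated, still and gripped by the fingers; the shoe no longer presses on the red gauge; the red gauge lies home in the slot (within 4 mm and 3.4 degrees), not touched by the fingers (all of step 1 and value of joint thumbscrew between 2.53 and 3.13 rad and velocity of joint thumbscrew between -0.15 and 0.15 rad/s and contact force between the fingers and thumbscrew above 3 N and contact force between shoe and gauge_red below 0.5 N); the arm keeps its last pose, push and grip.
It fails at once if something else on the bench (blue gauge, wrench, connector insert, solder reel, tub, multimeter) is moved by more than 20 mm (distance of any of gauge_blue, wrench, connector, solder_reel, terminal_tub, multimeter from where it was at the start of the episode above 0.02 m).
It also fails if it takes over 69 s, if anything falls off the work surface, if the arm or the gripper's body presses on something with over 40 N, if the wrist force passes 120 N, or if a joint passes its speed limit or range.

## Working session

There is one attempt and no reset: what is moved stays moved. The work goes in short steps, Python scripts to look and compute and a tool call to move; the robot and the scene stay as the last step left them, time stands still between calls to the robot, and variables do not carry over. Pictures are saved under pics/ and viewed, at most 10 in all, crops included, and the job is handed in when it is done.

Besides the shell and the picture viewer there is one more tool, called after ">>>" as name(argument=value, ...), one argument or row to a line, values as JSON. apply_moves: Moves the arm, as the interface text tells. Its arguments: {"type":"object","properties":{"rows":{"type":"array","items":{"type":"number"}},"squeeze":{"type":"number"}},"required":["rows"]}

```bash
ls; mkdir -p pics
cat > h.py <<'E'
import numpy as np, cv2
from cell import r, optics
class V:
    def __init__(s,name):
        c=optics.camera(name); s.img=c["color"]; s.d=c["depth"]
        h=s.img.shape[0]; f=h/2/np.tan(np.radians(c["fov_y"])/2)
        s.f=f; s.K=np.array([[f,0,c["cx"]],[0,f,c["cy"]],[0,0,1]])
        s.R=cv2.Rodrigues(np.array(c["rvec"],float))[0]; s.t=np.array(c["tvec"],float).ravel()
        s.C=-s.R.T@s.t
    def plane(s,px,z):
        px=np.atleast_2d(px).astype(float)
        d=np.c_[px,np.ones(len(px))]@np.linalg.inv(s.K).T@s.R
        return s.C+d*((z-s.C[2])/d[:,2])[:,None]
    def pts(s):
        h,w=s.d.shape; u,v=np.meshgrid(np.arange(w),np.arange(h))
        p=np.stack([(u-s.K[0,2])/s.f*s.d,(v-s.K[1,2])/s.f*s.d,s.d],-1)
        P=(p-s.t)@s.R; P[s.d<=0]=np.nan
        return P
    def pix(s,P):
        q=(np.atleast_2d(P)@s.R.T+s.t)@s.K.T
        return q[:,:2]/q[:,2:]
    def hsv(s): return cv2.cvtColor(s.img,cv2.COLOR_BGR2HSV)
E
python3 - <<'E'
from h import *
for n in ("scene","top","wrist"):
    v=V(n); cv2.imwrite(f"pics/{n}0.png",v.img); print(n,v.C,v.f,v.R[2], (v.d>0).mean())
print(r.get_state(), r.grip_depth)
E
```

```text
pics
scene [1.15592408 0.3652907  1.01395284] 494.94104085341075 [-0.54537372 -0.30430994 -0.78100125] 0.996025390625
top [0.44019469 0.01945962 1.26735654] 505.21474156803646 [ 0.07937131  0.02514986 -0.99652781] 0.99595703125
wrist [ 0.14115154 -0.66440223  0.38418211] 373.9405226317464 [ 0.25290837  0.08392339 -0.96384346] 0.99591796875
{'time_s': 0.15, 'joint_positions': array([-5.53988503e+01,  2.05839120e+01,  6.47807530e-01, -1.31270842e-02,
       -7.01356884e+01, -1.65070564e+01]), 'dq': array([-0.0123407 , -0.15573893,  0.08090331,  0.11802995, -0.07334575,
       -0.08769032]), 'joint_efforts': array([-4.52701242e-04, -5.83273566e+01,  2.93286967e+01,  7.00116992e+00,
        8.73975892e-03, -1.11943264e-04]), 'eef_pos': array([ 0.20950595, -0.64129882,  0.22583621]), 'orientation': array([ 1.79927659e+02, -8.56709404e-03, -1.61910370e+02]), 'wrist_force': array([-0.15654157, -0.39517662, -0.28344658]), 'wrist_torque': array([ 0.0143053, -0.0046642, -0.0038406]), 'finger_force': 0.0, 'finger_gap': 0.0881703057242129} -0.0188
```

View pics/top0.png

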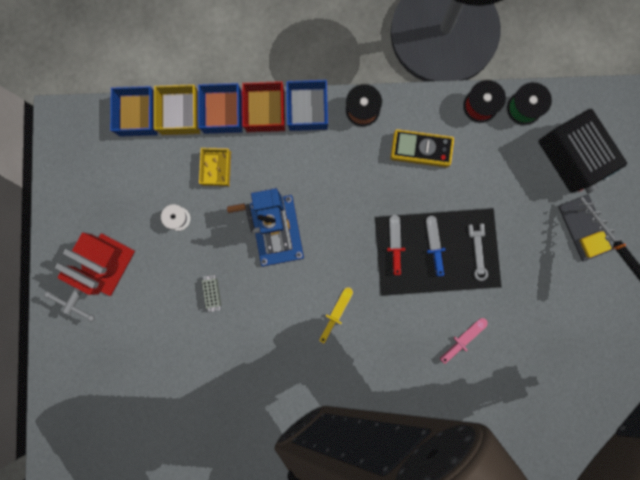

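View pics/scene0.png

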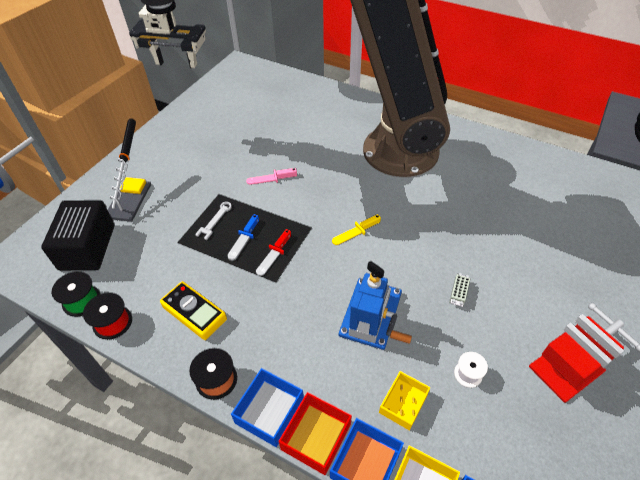

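Top view: candidates for the gauge are red-handled (396,245), blue (436,245), pink (464,340), yellow (337,315); by the description it is the red one on the black mat at (396,245). The red vise (100,265) and red reel are not gauges. The stripper is at (275,228), wing near (267,217), and its open front faces the robot.

Run:
```python
from h import *
v=V("top"); h=v.hsv(); H,S,W=cv2.split(h); P=v.pts()
roi=np.zeros(H.shape,bool); roi[205:300,375:415]=1
red=((H<8)|(H>172))&(S>130)&(W>60)&roi
ys,xs=np.nonzero(red); print("red",len(xs),xs.mean(),ys.mean(), np.nanmedian(P[red],0), v.plane([xs.mean(),ys.mean()],.015))
blade=(S<60)&(W>140)&roi; ys,xs=np.nonzero(blade); print("blade",len(xs),v.plane([xs.mean(),ys.mean()],.004))
roi[:]=0; roi[180:270,240:310]=1
m=((H>95)&(H<125)&(S>100)&roi).astype(np.uint8)
n=np.argwhere(m>0)
b=(m>0)&(P[...,2]<.03)
q=P[b][:,:2]; print("base",cv2.minAreaRect(q.astype(np.float32)*1000))
t=roi&(P[...,2]>.1); print("high",cv2.minAreaRect(P[t][:,:2].astype(np.float32)*1000), np.nanmax(P[t][:,2]))
cv2.imwrite("pics/topcrop.png",cv2.resize(v.img[175:300,230:420],None,fx=4,fy=4,interpolation=cv2.INTER_CUBIC))
```

```text
red 262 396.4503816793893 259.7519083969466 [ 0.49224405 -0.12972163  0.02054311] [[ 0.49073957 -0.13063139  0.015     ]]
blade 213 [[ 0.5630737  -0.13035301  0.004     ]]
base ((572.0442504882812, 165.7943115234375), (162.1830291748047, 111.28109741210938), 10.545644760131836)
high ((605.8884887695312, 171.3609619140625), (95.8101577758789, 62.29744338989258), 8.99183464050293) 0.20326859715515175
```

View pics/topcrop.png

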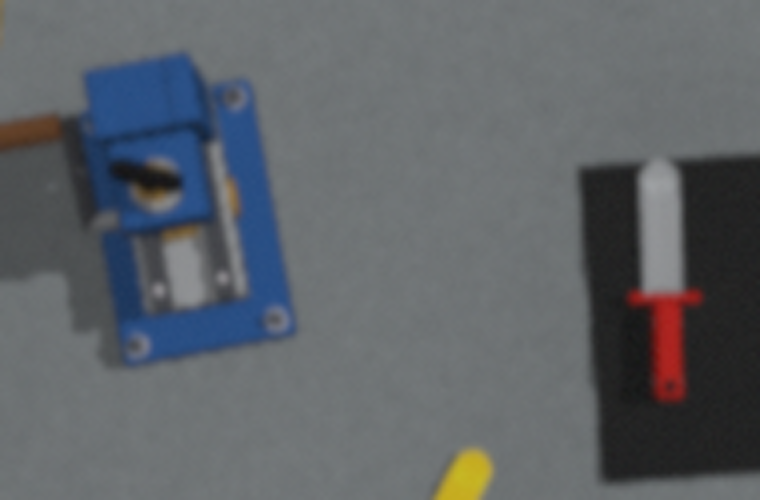

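```bash
cat >> h.py <<'E'
from scipy.spatial.transform import Rotation as Ro
def delta(p,yaw,tool_down=True):
    s=r.get_state(); R=Ro.from_euler("xyz",s["orientation"],degrees=True)
    d=R.inv().apply(np.array(p)-s["eef_pos"])*1000
    t=(s["orientation"][2]-yaw+180)%360-180
    print("shift",d.round(1),"turn rad",round(np.radians(t),4),"t",s["time_s"],"q6",s["joint_positions"][5], "eef",s["eef_pos"].round(4),s["orientation"].round(2))
E
python3 -c "
from h import *
delta([.49,-.131,.15],180)"
```

```text
shift [-425.1  398.    76.3] turn rad 0.3157 t 0.2 q6 -16.50691515586059 eef [ 0.2096 -0.6414  0.226 ] [ 179.95   -0.   -161.91]
```

>>> apply_moves(
  rows=[87, -425, 398, 76, 0.316, 87, -425, 398, 76, 0.316, 87, -425, 398, 76, 0.316, 87, -425, 398, 76, 0.316, 87, -425, 398, 76, 0.316, 87, -425, 398, 76, 0.316, 87, -425, 398, 76, 0.316, 87, -425, 398, 76, 0.316, 87, -425, 398, 76, 0.316, 87, -425, 398, 76, 0.316, 87, -425, 398, 76, 0.316, 87, -425, 398, 76, 0.316],
  squeeze=20,
)

```text
time_s: 1.2
eef_pos: [0.4482, -0.2063, 0.1621]
orientation: [-180.0, 0.0, 180.0]
wrist_force: [1.4, -0.3, 0.1]
finger_gap: 0.087
finger_force: 0.0
```

```bash
python3 -c "
from h import *
delta([.49,-.131,.15],180)"
```

```text
shift [-41.8  75.3  12.1] turn rad -0.0001 t 1.2 q6 -88.16794229668065 eef [ 0.4482 -0.2063  0.1621] [-1.8000e+02  4.0000e-02  1.7999e+02]
```

>>> apply_moves(
  rows=[87, -42, 75, 12, 0, 87, -42, 75, 12, 0, 87, -42, 75, 12, 0, 87, -42, 75, 12, 0, 87, -42, 75, 12, 0],
)

```text
time_s: 1.62
eef_pos: [0.4895, -0.133, 0.1498]
orientation: [-180.0, -0.0, -179.9]
wrist_force: [-0.5, -0.3, -0.5]
finger_gap: 0.0867
finger_force: 0.0
```

```bash
cat > g.py <<'E'
from h import *
def gauge(v):
    H,S,W=cv2.split(v.hsv())
    red=((H<8)|(H>172))&(S>120)&(W>50)
    n,l,st,c=cv2.connectedComponentsWithStats(red.astype(np.uint8))
    return n,l,st,c
if __name__=="__main__":
    v=V("wrist"); cv2.imwrite("pics/w1.png",v.img)
    n,l,st,c=gauge(v)
    for i in range(1,n):
        if st[i,4]>100: print(i,st[i],c[i])
    print(v.C, v.pix([.49,-.131,0]))
E
python3 g.py
```

```text
1 [ 293  186   54   83 2082] [319.78434198 232.882805  ]
[ 0.41765457 -0.13374848  0.30833238] [[320.31517308 226.42543568]]
```

View pics/w1.png

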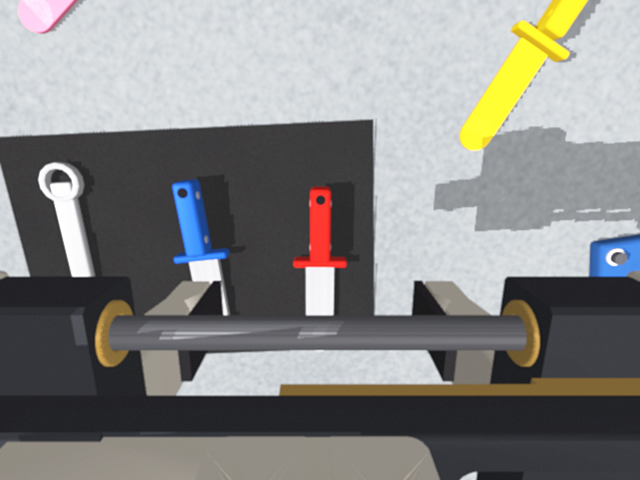

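```bash
cat > g2.py <<'E'
from g import *
v=V("wrist"); n,l,st,c=gauge(v); i=1+np.argmax(st[1:,4]); m=l==i
y0,h=st[i,1],st[i,3]
rows=range(y0,y0+h); w=[m[y].sum() for y in rows]; print(w)
mid=[(np.nonzero(m[y])[0].mean(),y) for y in rows if m[y].sum()<34][10:-4]
P=v.plane(mid,.022); k=np.polyfit(P[:,0],P[:,1],1); print("grip yaw",np.degrees(np.arctan(k[0])), "y at .455", np.polyval(k,.455))
H,S,W=cv2.split(v.hsv()); b=(S<60)&(W>150)
mb=[]
for y in range(y0+h+4,y0+h+40):
    xs=np.nonzero(b[y,280:360])[0]
    if len(xs)>15: mb.append((xs.min()/2+xs.max()/2+280,y))
P=v.plane(mb,.004); kb=np.polyfit(P[:,0],P[:,1],1); print("blade yaw",np.degrees(np.arctan(kb[0])),"y at .455",np.polyval(kb,.455),"at .52",np.polyval(kb,.52),len(mb))
print("back end top",v.plane([320,y0],.022),"shoulder front",v.plane([320,y0+h],.014))
wr=[y for y in rows if m[y].sum()>45]; print("shoulder rear", v.plane([320,wr[0]],.014), wr)
E
python3 g2.py
python3 - <<'E'
from h import *
P=None
v=V("wrist");P=v.pts();print(P[150:175,200:215,2].mean(),P[240,320],P[90,300])
E
```

```text
[np.int64(2), np.int64(17), np.int64(19), np.int64(20), np.int64(21), np.int64(21), np.int64(22), np.int64(23), np.int64(23), np.int64(23), np.int64(23), np.int64(18), np.int64(16), np.int64(15), np.int64(15), np.int64(14), np.int64(14), np.int64(16), np.int64(21), np.int64(21), np.int64(21), np.int64(22), np.int64(22), np.int64(23), np.int64(23), np.int64(22), np.int64(22), np.int64(22), np.int64(22), np.int64(22), np.int64(22), np.int64(22), np.int64(22), np.int64(22), np.int64(22), np.int64(22), np.int64(22), np.int64(22), np.int64(22), np.int64(22), np.int64(22), np.int64(22), np.int64(22), np.int64(22), np.int64(22), np.int64(22), np.int64(22), np.int64(22), np.int64(22), np.int64(22), np.int64(22), np.int64(22), np.int64(22), np.int64(22), np.int64(22), np.int64(22), np.int64(22), np.int64(22), np.int64(22), np.int64(21), np.int64(20), np.int64(20), np.int64(20), np.int64(21), np.int64(21), np.int64(22), np.int64(22), np.int64(22), np.int64(22), np.int64(22), np.int64(22), np.int64(50), np.int64(52), np.int64(52), np.int64(53), np.int64(54), np.int64(54), np.int64(55), np.int64(55), np.int64(54), np.int64(54), np.int64(24), np.int64(17)]
grip yaw -0.11700474144746667 y at .455 -0.1315548248310457
blade yaw 0.7254671246388502 y at .455 -0.1329388616317199 at .52 -0.13211580130055697 36
back end top [[ 0.45298557 -0.13214519  0.022     ]] shoulder front [[ 0.5230174  -0.13196628  0.014     ]]
shoulder rear [[ 0.51250645 -0.1319843   0.014     ]] [257, 258, 259, 260, 261, 262, 263, 264, 265, 266]
nan [ 0.4951817  -0.13249962  0.0240078 ] [ 3.81975081e-01 -1.47804752e-01  2.22152819e-04]
```

Wrist crop: red grip at (320,225), red shoulder at (320,262), steel blade below: it is the red gauge. Going down to it.

>>> apply_moves(
  rows=[60, -2, 1, 40, 0, 60, -2, 1, 80, 0, 60, -2, 1, 110, 0, 60, -2, 1, 130, 0, 60, -2, 1, 140, 0, 60, -2, 1, 144, 0, 60, -2, 1, 144, 0, 10, -2, 1, 144, 0, 10, -2, 1, 144, 0, 10, -2, 1, 144, 0, 10, -2, 1, 144, 0, 10, -2, 1, 144, 0],
  squeeze=20,
)

```text
time_s: 2.77
eef_pos: [0.4922, -0.1322, 0.0068]
orientation: [180.0, 0.1, 180.0]
wrist_force: [0.1, -0.7, -0.1]
finger_gap: 0.0323
finger_force: 0.0
```

>>> apply_moves(
  rows=[10, 0, 0, 0, 0, 10, 0, 0, 0, 0, 10, 0, 0, 0, 0, 10, 0, 0, 0, 0, 10, 0, 0, 0, 0],
)

```text
time_s: 3.18
eef_pos: [0.4918, -0.1322, 0.0062]
orientation: [180.0, 0.0, 180.0]
wrist_force: [-0.7, 1.6, 4.3]
finger_gap: 0.0158
finger_force: 20.0
```

>>> apply_moves(
  rows=[10, 0, 0, 0, 0, 50, 0, 0, 0, 0, 50, 0, 0, 0, 0, 50, 0, 0, 0, 0, 50, 0, 0, -30, 0, 50, 0, 0, -70, 0, 50, 0, 0, -110, 0, 50, 0, 0, -143, 0, 50, 0, 0, -143, 0, 50, 0, 0, -143, 0, 50, 0, 0, -143, 0],
)

```text
time_s: 4.1
eef_pos: [0.4912, -0.1322, 0.1488]
orientation: [180.0, -0.0, 180.0]
wrist_force: [-0.7, 0.5, -0.3]
finger_gap: 0.0501
finger_force: 0.0
```

```bash
python3 g2.py; python3 -c "
from h import *
delta([.58,.165,.30],-169.5)"
```

```text
[np.int64(15), np.int64(19), np.int64(20), np.int64(21), np.int64(21), np.int64(22), np.int64(22), np.int64(23), np.int64(23), np.int64(23), np.int64(20), np.int64(17), np.int64(15), np.int64(15), np.int64(14), np.int64(15), np.int64(15), np.int64(18), np.int64(21), np.int64(21), np.int64(22), np.int64(22), np.int64(23), np.int64(23), np.int64(23), np.int64(23), np.int64(23), np.int64(23), np.int64(23), np.int64(23), np.int64(23), np.int64(23), np.int64(23), np.int64(23), np.int64(23), np.int64(23), np.int64(23), np.int64(23), np.int64(23), np.int64(23), np.int64(23), np.int64(23), np.int64(23), np.int64(23), np.int64(23), np.int64(22), np.int64(22), np.int64(23), np.int64(23), np.int64(22), np.int64(21), np.int64(21), np.int64(22), np.int64(21), np.int64(21), np.int64(21), np.int64(21), np.int64(21), np.int64(21), np.int64(21), np.int64(20), np.int64(20), np.int64(20), np.int64(20), np.int64(21), np.int64(21), np.int64(21), np.int64(21), np.int64(21), np.int64(22), np.int64(30), np.int64(50), np.int64(52), np.int64(53), np.int64(53), np.int64(54), np.int64(55), np.int64(55), np.int64(55), np.int64(55), np.int64(55), np.int64(24), np.int64(19)]
grip yaw 0.3679751251049968 y at .455 -0.13314648444268365
blade yaw 0.7326583873783163 y at .455 -0.13406516859894502 at .52 -0.13323394871790517 36
back end top [[ 0.45334908 -0.13064147  0.022     ]] shoulder front [[ 0.52285588 -0.13048823  0.014     ]]
shoulder rear [[ 0.51241888 -0.13050186  0.014     ]] [255, 256, 257, 258, 259, 260, 261, 262, 263, 264]
shift [ -88.7  297.3 -152. ] turn rad -0.1838 t 4.15 q6 -97.08117596821995 eef [ 0.4909 -0.1323  0.1481] [ 1.7999e+02 -9.0000e-02  1.7997e+02]
```

>>> apply_moves(
  rows=[50, 0, 30, -40, 0, 50, -20, 60, -80, -0.05, 50, -40, 100, -120, -0.1, 50, -89, 297, -152, -0.184, 50, -89, 297, -152, -0.184, 50, -89, 297, -152, -0.184, 50, -89, 297, -152, -0.184, 50, -89, 297, -152, -0.184, 50, -89, 297, -152, -0.184, 50, -89, 297, -152, -0.184, 50, -89, 297, -152, -0.184, 50, -89, 297, -152, -0.184],
)

```text
time_s: 5.15
eef_pos: [0.5802, 0.1645, 0.299]
orientation: [-179.9, -0.2, -169.4]
wrist_force: [1.4, -0.4, -0.6]
finger_gap: 0.0504
finger_force: 0.0
```

Run:
```python
from h import *
v=V("wrist"); np.savez("w2.npz",img=v.img,P=v.pts()); cv2.imwrite("pics/w2.png",v.img)
print(v.C,r.get_state()["eef_pos"],r.get_state()["orientation"])
```

```text
[0.50993047 0.15094613 0.45769694] [0.58022455 0.16397658 0.29944347] [-1.79945283e+02 -1.52225793e-01 -1.69488747e+02]
```

View pics/w2.png

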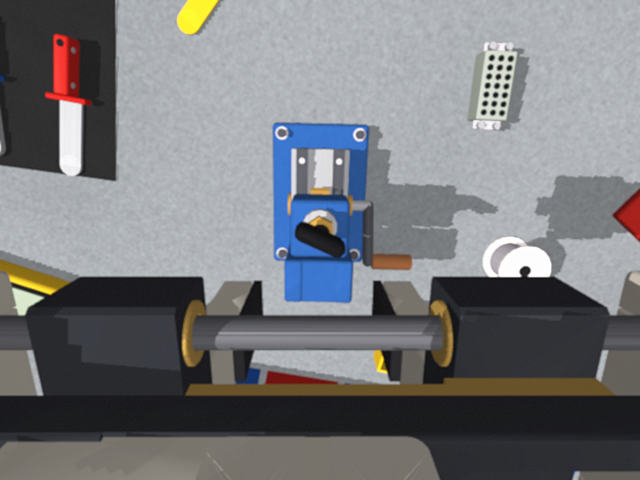

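Run:
```python
from h import *
v=V("wrist"); H,S,W=cv2.split(v.hsv())
m=((H>95)&(H<125)&(S>100)&(W>50))
L=[(np.nonzero(m[y,255:320])[0].min()+255-.5,y) for y in range(130,240)]
Rr=[(np.nonzero(m[y,320:380])[0].max()+320+.5,y) for y in range(130,195)]
T=[(x,np.nonzero(m[110:160,x])[0].min()+110-.5) for x in range(280,362)]
for n,e,ax in (("L",L,0),("R",Rr,0),("T",T,1)):
    P=v.plane(e,.016)
    k=np.polyfit(P[:,ax],P[:,1-ax],1); res=P[:,1-ax]-np.polyval(k,P[:,ax]); 
    g=abs(res)<2*res.std(); k=np.polyfit(P[g,ax],P[g,1-ax],1); print(n,np.degrees(np.arctan(k[0])),k,res.std())
g=cv2.cvtColor(v.img,cv2.COLOR_BGR2GRAY)
for y in (156,166,176,184): print(y,g[y,285:356].tolist())
for x in (299,323,341): print(x,g[140:160,x].tolist())
P=v.pts(); print([ (x,P[172,x,2].round(4)) for x in range(286,356,3)])
cv2.imwrite("pics/w2c.png",cv2.resize(v.img[118:265,260:400],None,fx=4,fy=4,interpolation=cv2.INTER_CUBIC))
```

```text
L 9.295089972357985 [0.16366829 0.01588457] 0.0003492316625974724
R 9.211778105148328 [0.16217562 0.12638913] 0.0003245901319132939
T -9.210117715970542 [-0.16214588  0.51743993] 0.0003428964953823819
156 [110, 111, 109, 114, 110, 108, 123, 180, 220, 226, 222, 189, 131, 101, 101, 104, 111, 114, 110, 104, 101, 100, 102, 128, 152, 158, 156, 155, 154, 161, 192, 222, 224, 222, 223, 224, 224, 222, 221, 222, 223, 222, 221, 222, 221, 220, 222, 223, 192, 129, 100, 103, 102, 102, 102, 100, 101, 103, 102, 108, 133, 154, 158, 155, 133, 97, 76, 78, 76, 76, 76]
166 [111, 111, 113, 110, 111, 109, 135, 185, 220, 225, 221, 187, 131, 101, 104, 103, 104, 105, 104, 103, 103, 102, 113, 137, 154, 156, 155, 154, 154, 153, 160, 194, 222, 225, 224, 224, 221, 221, 222, 222, 223, 221, 222, 223, 220, 220, 222, 213, 167, 110, 99, 103, 102, 102, 103, 100, 100, 101, 103, 118, 143, 154, 158, 156, 134, 91, 76, 76, 78, 78, 78]
176 [110, 111, 110, 109, 109, 108, 135, 186, 222, 225, 220, 188, 130, 102, 102, 105, 103, 105, 103, 102, 101, 102, 107, 131, 153, 156, 155, 152, 160, 191, 218, 224, 223, 222, 223, 223, 221, 22
[... 770 characters left out ...]
 106, 104, 103, 104, 104, 104, 101, 101, 107, 155, 220]
[(286, np.float64(0.0152)), (289, np.float64(0.0164)), (292, np.float64(0.0161)), (295, np.float64(0.0469)), (298, np.float64(0.0567)), (301, np.float64(0.0564)), (304, np.float64(0.0561)), (307, np.float64(0.0571)), (310, np.float64(0.0484)), (313, np.float64(0.0477)), (316, np.float64(0.049)), (319, np.float64(0.0483)), (322, np.float64(0.0485)), (325, np.float64(0.0473)), (328, np.float64(0.0494)), (331, np.float64(0.0486)), (334, np.float64(0.0572)), (337, np.float64(0.056)), (340, np.float64(0.057)), (343, np.float64(0.0559)), (346, np.float64(0.0489)), (349, np.float64(0.049)), (352, np.float64(0.0164)), (355, np.float64(0.0156))]
```

View pics/w2c.png

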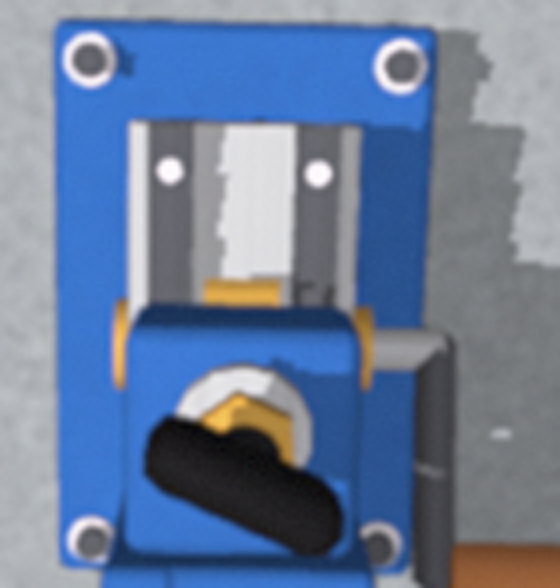

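Run:
```python
from h import *
v=V("wrist"); g=cv2.cvtColor(v.img,cv2.COLOR_BGR2GRAY).astype(float)
l=[];rr=[]
for y in range(152,186):
    if 158<=y<=165: continue
    row=g[y]; 
    a=[x for x in range(300,312) if row[x]<=118<row[x+1]]; b=[x for x in range(328,340) if row[x]>150>=row[x+1]]
    if a and b: l.append((a[0]+(118-row[a[0]])/(row[a[0]+1]-row[a[0]]),y)); rr.append((b[0]+(row[b[0]]-150)/(row[b[0]]-row[b[0]+1]),y))
A=v.plane(l,.056);B=v.plane(rr,.056)
for P in (A,B):
    k=np.polyfit(P[:,0],P[:,1],1); print(np.degrees(np.arctan(k[0])),k, "y at .55,.60",np.polyval(k,[.55,.6]))
print("front edge", v.plane([[323,148.7]],.048))
H,S,W=cv2.split(v.hsv()); m=((W<60)&(S<120)).astype(np.uint8); m[:200]=0;m[265:]=0;m[:,:285]=0;m[:,352:]=0
n,lb,st,c=cv2.connectedComponentsWithStats(m); i=1+np.argmax(st[1:,4]); ys,xs=np.nonzero(lb==i); print(st[i],c[i])
P=v.plane(np.c_[xs,ys],.2012); print("wing",cv2.minAreaRect((P[:,:2]*1000).astype(np.float32)),P.mean(0))
D=v.pts(); z=D[...,2][lb==i]; print(np.percentile(z,[10,50,90]))
t=(lb==i)&(D[...,2]>.194); print("wing depth",cv2.minAreaRect((D[t][:,:2]*1000).astype(np.float32)),D[t].mean(0))
# head front bottom etc from top camera: base rectangle
v=V("top");P=v.pts();t=(P[...,2]>.185)&(P[...,2]<.22);t[:,:240]=0;t[:,310:]=0;t[:180]=0;t[270:]=0
print("top wing",t.sum(),P[t].mean(0),cv2.minAreaRect((P[t][:,:2]*1000).astype(np.float32)))
delta([.5,.1,.2],-170.5)
```

```text
10.910361861589907 [0.19275721 0.04069324] y at .55,.60 [0.1467097  0.15634756]
9.199817119411078 [0.16196138 0.08539171] y at .55,.60 [0.17447047 0.18256854]
front edge [[0.51933055 0.15793778 0.048     ]]
[297 223  48  33 921] [320.95656895 238.27687296]
wing ((575.905517578125, 165.9754638671875), (37.584266662597656, 16.300411224365234), 75.14669799804688) [0.5769577  0.16513441 0.2012    ]
[nan nan nan]
wing depth ((579.4554443359375, 165.43247985839844), (37.222503662109375, 11.615926742553711), 75.49650573730469) [0.57877904 0.16537387 0.19903874]
top wing 14 [0.57406644 0.15815338 0.19718942] ((575.3178100585938, 158.32843017578125), (12.08648681640625, 5.3647308349609375), 75.19432067871094)
shift [ 90.7 -47.9 100.8] turn rad 0.0168 t 5.35 q6 -113.8150329479858 eef [0.5805 0.1636 0.3007] [-1.7999e+02 -3.0000e-02 -1.6954e+02]
```

```bash
python3 -c "
from h import *
delta([.4915,-.1322,.10],180);delta([.4915,-.1322,.006],180)"
```

```text
shift [ 141.1 -274.6  200.8] turn rad 0.1826 t 5.35 q6 -113.8150329479858 eef [0.5805 0.1636 0.3007] [-1.7999e+02 -3.0000e-02 -1.6954e+02]
shift [ 141.1 -274.6  294.8] turn rad 0.1826 t 5.35 q6 -113.8150329479858 eef [0.5805 0.1636 0.3007] [-1.7999e+02 -3.0000e-02 -1.6954e+02]
```

>>> apply_moves(
  rows=[50, 20, -39, 0, 0.1, 50, 39, -76, 0, 0.18, 50, 58, -113, 0, 0.183, 50, 77, -150, 20, 0.183, 50, 141, -275, 200, 0.183, 50, 141, -275, 200, 0.183, 50, 141, -275, 200, 0.183, 50, 141, -275, 200, 0.183, 50, 141, -275, 200, 0.183, 50, 141, -275, 200, 0.183, 50, 141, -275, 200, 0.183, 50, 141, -275, 200, 0.183],
)

```text
time_s: 6.35
eef_pos: [0.4911, -0.1329, 0.1003]
orientation: [-180.0, -0.1, 179.9]
wrist_force: [0.9, -0.4, 0.2]
finger_gap: 0.05
finger_force: 0.0
```

```bash
python3 -c "
from h import *
delta([.4915,-.1322,.006],180)"
```

```text
shift [-0.6  0.7 94.3] turn rad -0.0019 t 6.35 q6 -97.1356086631197 eef [ 0.4911 -0.1329  0.1003] [-1.7997e+02 -1.3000e-01  1.7989e+02]
```

>>> apply_moves(
  rows=[50, 0, 0.5, 40, 0, 50, 0, 0.5, 75, 0, 50, 0, 0.5, 90, 0, 50, 0, 0.5, 95, 0, 50, 0, 0.5, 95, 0, 10, 0, 0.5, 95, 0, 10, 0, 0.5, 95, 0, 10, 0, 0.5, 95, 0, 10, 0, 0.5, 95, 0, 10, 0, 0.5, 95, 0, 10, 0, 0.5, 95, 0, 10, 0, 0.5, 95, 0],
  squeeze=40,
)

```text
time_s: 7.35
eef_pos: [0.4927, -0.131, 0.0066]
orientation: [-180.0, 0.0, -179.9]
wrist_force: [-1.7, 1.1, 6.2]
finger_gap: 0.0156
finger_force: 40.0
```

>>> apply_moves(
  rows=[10, 0, 0, 0, 0, 10, 0, 0, 0, 0, 10, 0, 0, -20, 0, 10, 0, 0, -60, 0, 10, 0, 0, -100, 0, 10, 0, 0, -100, 0, 10, 0, 0, -100, 0, 10, 0, 0, -100, 0],
)

```text
time_s: 8.02
eef_pos: [0.4918, -0.1309, 0.1058]
orientation: [180.0, -0.0, -180.0]
wrist_force: [-0.1, -0.9, -1.9]
finger_gap: 0.0159
finger_force: 40.0
```

Run:
```python
from h import *
print(r.get_state())
S=np.array([.5193,.1565]); u=np.array([np.cos(np.radians(9.1)),np.sin(np.radians(9.1))])
for x,z in ((-170,.11),(-90,.075)):
    p=S+u*x/1000; delta([p[0],p[1],z],-180+9.1)
v=V("wrist"); cv2.imwrite("pics/w3.png",v.img)
```

```text
{'time_s': 8.0167, 'joint_positions': array([ 7.21728767e+00,  1.16668178e+01, -2.93170644e+01, -3.67248753e-02,
       -4.90226720e+01, -9.71743119e+01]), 'dq': array([ 0.07012802,  1.60506591, -0.99015644, -0.04001785,  0.1341306 ,
        0.02793837]), 'joint_efforts': array([ 7.24777160e-02, -4.25329864e+01,  2.50866151e+01,  6.03804991e+00,
       -1.70051859e-02,  8.72161527e-04]), 'eef_pos': array([ 0.49183828, -0.13086296,  0.10578671]), 'orientation': array([ 1.79973313e+02, -9.97096358e-03, -1.79981106e+02]), 'wrist_force': array([-0.11202099, -0.89373224, -1.864408  ]), 'wrist_torque': array([-0.0081237 ,  0.0345973 ,  0.02153847]), 'finger_force': 39.976093769073486, 'finger_gap': 0.015892105286778573}
shift [140.3 260.5  -4.1] turn rad -0.1585 t 8.0167 q6 -97.17431193497826 eef [ 0.4918 -0.1309  0.1058] [ 1.7997e+02 -1.0000e-02 -1.7998e+02]
shift [ 61.3 273.1  30.9] turn rad -0.1585 t 8.0167 q6 -97.17431193497826 eef [ 0.4918 -0.1309  0.1058] [ 1.7997e+02 -1.0000e-02 -1.7998e+02]
```

Run:
```python
from h import *
S=np.array([.5193,.1565]); u=np.array([np.cos(np.radians(9.1)),np.sin(np.radians(9.1))])
p=S+u*-.12; delta([p[0],p[1],.09],-180+9.1)
```

```text
shift [ 90.4 268.5  15.3] turn rad -0.1585 t 8.0667 q6 -97.1763005715654 eef [ 0.4914 -0.1309  0.1051] [ 1.7998e+02 -1.0000e-01 -1.7998e+02]
```

>>> apply_moves(
  rows=[10, 40, 10, 0, 0, 10, 80, 25, 0, -0.05, 10, 90, 60, 0, -0.1, 10, 90, 268, 15, -0.1585, 10, 90, 268, 15, -0.1585, 10, 90, 268, 15, -0.1585, 10, 90, 268, 15, -0.1585, 10, 90, 268, 15, -0.1585, 10, 90, 268, 15, -0.1585, 10, 90, 268, 15, -0.1585, 10, 90, 268, 15, -0.1585, 10, 90, 268, 15, -0.1585],
)

```text
time_s: 9.07
eef_pos: [0.4015, 0.1357, 0.0902]
orientation: [-179.9, -0.1, -170.9]
wrist_force: [0.5, -0.8, -1.4]
finger_gap: 0.0155
finger_force: 40.0
```

Run:
```python
from h import *
S=np.array([.5193,.1565]); u=np.array([np.cos(np.radians(9.1)),np.sin(np.radians(9.1))])
for x in (-.12,-.09):
  p=S+u*x; delta([p[0],p[1],.068],-180+9.1)
print(r.get_state()["wrist_force"])
v=V("wrist"); cv2.imwrite("pics/w4.png",v.img)
v=V("scene"); q=v.pix([.51,.155,.06])[0]; print(q); x,y=q.astype(int); cv2.imwrite("pics/s4.png",cv2.resize(v.img[y-75:y+75,x-100:x+100],None,fx=4,fy=4,interpolation=cv2.INTER_CUBIC))
```

```text
shift [ 0.3  1.9 22.2] turn rad -0.0003 t 9.0667 q6 -126.4853761341529 eef [0.4015 0.1357 0.0902] [-1.7993e+02 -1.2000e-01 -1.7092e+02]
shift [-29.7   1.9  22.1] turn rad -0.0003 t 9.0667 q6 -126.4853761341529 eef [0.4015 0.1357 0.0902] [-1.7993e+02 -1.2000e-01 -1.7092e+02]
[ 0.53979468 -0.8060601  -1.37432002]
[379.85014402 277.99344057]
```

View pics/s4.png

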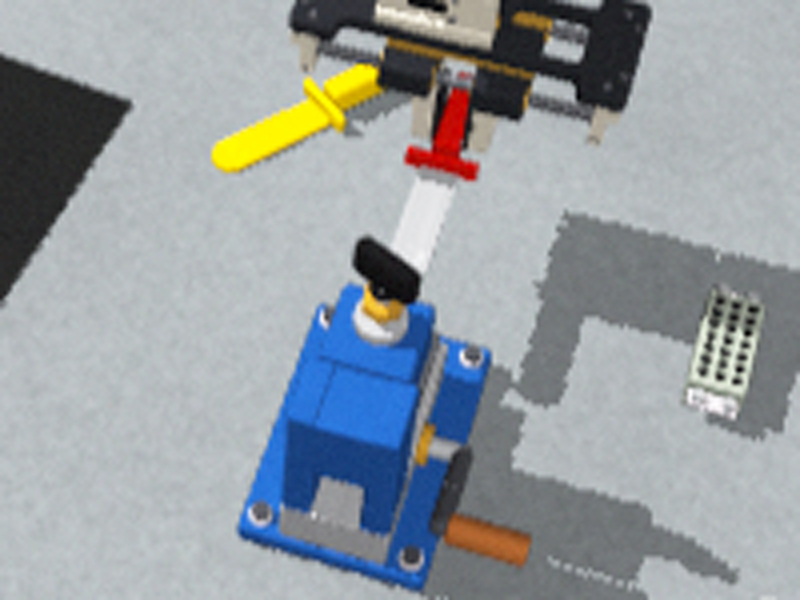

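>>> apply_moves(
  rows=[10, 0, 1, 10, 0, 10, 0, 1.5, 20, 0, 10, 0, 1.5, 22, 0, 10, -10, 1.5, 22, 0, 10, -20, 1.5, 22, 0, 10, -30, 1.5, 22, 0, 10, -30, 1.5, 22, 0, 10, -30, 1.5, 22, 0, 10, -30, 1.5, 22, 0],
)

```text
time_s: 9.92
eef_pos: [0.4317, 0.143, 0.069]
orientation: [-180.0, -0.0, -170.9]
wrist_force: [-0.9, -0.2, -1.4]
finger_gap: 0.0155
finger_force: 40.0
```

```bash
cat >> h.py <<'E'
def avg(n=8):
    a=[];o=[];f=[]
    for _ in range(n):
        optics.camera("top"); s=r.get_state(); a.append(s["eef_pos"]);o.append(s["orientation"]);f.append(s["wrist_force"])
    a=np.array(a); print("avg",a.mean(0).round(5),"sd",a.std(0).round(5),"yaw",np.mean([x[2]%360-360 for x in o]).round(2),"F",np.mean(f,0).round(2),"t",s["time_s"])
    return a.mean(0)
def slot(p,S=(.5193,.1565),yaw=9.1):
    c,s=np.cos(np.radians(yaw)),np.sin(np.radians(yaw)); d=p[:2]-np.array(S)
    print("slot frame x,y mm",round((c*d[0]+s*d[1])*1e3,2),round((-s*d[0]+c*d[1])*1e3,2))
E
python3 - <<'E'
from h import *
p=avg(); slot(p)
v=V("wrist"); cv2.imwrite("pics/w5.png",v.img)
P=v.pts();
E
```

```text
avg [0.4314  0.14316 0.06909] sd [6.0e-05 1.2e-04 5.0e-05] yaw -170.87 F [-0.07  0.05 -0.96] t 10.3167
slot frame x,y mm -88.9 0.73
```

>>> apply_moves(
  rows=[10, 0, -0.7, 0, 0, 10, 0, -0.7, 3, 0, 10, 0, -0.7, 6, 0, 10, 0, -0.7, 9, 0, 10, 0, -0.7, 11, 0, 10, 0, -0.7, 11, 0, 10, 0, -0.7, 11, 0],
)

```text
time_s: 10.95
eef_pos: [0.4316, 0.1424, 0.0578]
orientation: [-180.0, -0.0, -170.9]
wrist_force: [0.4, 0.3, -0.4]
finger_gap: 0.0156
finger_force: 40.0
```

Run:
```python
from h import *
p=avg(5); slot(p)
```

```text
avg [0.43174 0.14257 0.05807] sd [3.e-05 3.e-05 7.e-05] yaw -170.87 F [ 0.09  0.15 -1.24] t 11.2
slot frame x,y mm -88.66 0.09
```

>>> apply_moves(
  rows=[10, 0, 0, 1, 0, 10, 0, 0, 2, 0, 10, 0, 0, 3, 0, 10, 0, 0, 3, 0, 10, 0, 0, 3, 0],
)

```text
time_s: 11.62
eef_pos: [0.4316, 0.1425, 0.0549]
orientation: [-180.0, -0.0, -170.9]
wrist_force: [0.3, -0.2, -1.1]
finger_gap: 0.0156
finger_force: 40.0
```

>>> apply_moves(
  rows=[10, 0, 0, 0.5, 0, 10, 0, 0, 1, 0, 10, 0, 0, 1, 0, 10, 0, 0, 1, 0],
)

```text
time_s: 11.95
eef_pos: [0.4317, 0.1425, 0.054]
orientation: [-180.0, -0.0, -170.9]
wrist_force: [0.7, -0.5, -0.8]
finger_gap: 0.0157
finger_force: 40.0
```

Run:
```python
from h import *
p=avg(5); slot(p)
```

```text
avg [0.43171 0.14255 0.05404] sd [2.e-05 1.e-05 1.e-05] yaw -170.87 F [ 0.36 -0.42 -0.9 ] t 12.2
slot frame x,y mm -88.7 0.08
```

>>> apply_moves(
  rows=[10, 0, 0, 0.5, 0, 10, 0, 0, 1, 0, 10, 0, 0, 1, 0, 10, 0, 0, 1, 0],
)

```text
time_s: 12.53
eef_pos: [0.4317, 0.1425, 0.053]
orientation: [-180.0, -0.0, -170.9]
wrist_force: [0.5, 0.1, -0.6]
finger_gap: 0.0156
finger_force: 40.0
```

>>> apply_moves(
  rows=[10, 0, 0, 0.5, 0, 10, 0, 0, 0.7, 0, 10, 0, 0, 0.7, 0, 10, 0, 0, 0.7, 0],
)

```text
time_s: 12.87
eef_pos: [0.4317, 0.1426, 0.0524]
orientation: [180.0, 0.0, -170.9]
wrist_force: [-0.9, 0.1, 1.4]
finger_gap: 0.0154
finger_force: 40.0
```

>>> apply_moves(
  rows=[10, 0, 0, -0.5, 0, 10, -6, 0, -0.5, 0, 10, -12, 0, -0.5, 0, 10, -18, 0, -0.5, 0, 10, -24, 0, -0.5, 0, 10, -30, 0, -0.5, 0, 10, -30, 0, -0.5, 0, 10, -30, 0, -0.5, 0],
)

```text
time_s: 13.53
eef_pos: [0.4617, 0.1473, 0.0526]
orientation: [-180.0, -0.0, -170.9]
wrist_force: [-0.0, -0.2, -0.9]
finger_gap: 0.0155
finger_force: 40.0
```

Run:
```python
from h import *
p=avg(3); slot(p); print(r.get_state()["wrist_torque"])
```

```text
avg [0.46127 0.14718 0.05274] sd [1.2e-04 3.0e-05 5.0e-05] yaw -170.89 F [ 0.23 -0.89 -0.87] t 13.6833
slot frame x,y mm -58.77 -0.03
[-0.01098601 -0.04444457 -0.0027146 ]
```

>>> apply_moves(
  rows=[10, -5, 0, 0, 0, 10, -10, 0, 0, 0, 10, -15, 0, 0, 0, 10, -20, 0, 0, 0, 10, -23, 0, 0, 0, 10, -23, 0, 0, 0, 10, -23, 0, 0, 0],
)

```text
time_s: 14.27
eef_pos: [0.4842, 0.1509, 0.0527]
orientation: [-180.0, -0.0, -170.9]
wrist_force: [-0.6, -0.2, -0.1]
finger_gap: 0.0158
finger_force: 40.0
```

>>> apply_moves(
  rows=[10, -1, 0, 0, 0, 10, -2, 0, 0, 0, 10, -3, 0, 0, 0, 10, -3, 0, 0, 0, 10, -3, 0, 0, 0],
)

```text
time_s: 14.68
eef_pos: [0.487, 0.1514, 0.0528]
orientation: [180.0, 0.0, -170.9]
wrist_force: [0.5, 0.8, -0.8]
finger_gap: 0.0156
finger_force: 40.0
```

Run:
```python
from h import *
p=avg(3); slot(p); print(r.get_state()["wrist_torque"])
v=V("wrist"); cv2.imwrite("pics/w6.png",v.img)
v=V("scene"); np.save("s6.npy",v.img)
```

```text
avg [0.48697 0.15144 0.05285] sd [1.e-05 1.e-05 1.e-05] yaw -170.87 F [ 0.32 -0.44 -1.04] t 14.8333
slot frame x,y mm -32.73 0.11
[ 0.01745937  0.00523056 -0.01116982]
```

Advance in small steps to find the shoulder contact.

>>> apply_moves(
  rows=[10, -0.7, 0, 0, 0, 10, -1.4, 0, 0, 0, 10, -2, 0, 0, 0, 10, -2, 0, 0, 0],
)

```text
time_s: 15.27
eef_pos: [0.4891, 0.1518, 0.0528]
orientation: [180.0, 0.0, -170.9]
wrist_force: [0.7, 1.1, -0.8]
finger_gap: 0.0154
finger_force: 40.0
```

>>> apply_moves(
  rows=[10, -0.7, 0, 0, 0, 10, -1.4, 0, 0, 0, 10, -1.4, 0, 0, 0],
)

```text
time_s: 15.52
eef_pos: [0.4905, 0.152, 0.0528]
orientation: [-180.0, 0.0, -170.9]
wrist_force: [0.0, -0.7, -0.8]
finger_gap: 0.0153
finger_force: 40.0
```

>>> apply_moves(
  rows=[10, -0.7, 0, 0, 0, 10, -1.4, 0, 0, 0, 10, -1.4, 0, 0, 0],
)

```text
time_s: 15.77
eef_pos: [0.4911, 0.1519, 0.0526]
orientation: [-180.0, -0.1, -170.9]
wrist_force: [-3.9, 0.7, 1.6]
finger_gap: 0.0156
finger_force: 40.0
```

>>> apply_moves(
  rows=[10, -0.5, 0, 0, 0, 10, -1, 0, 0, 0, 10, -1, 0, 0, 0, 10, -1, 0, 0, 0],
)

```text
time_s: 16.1
eef_pos: [0.4911, 0.1518, 0.0526]
orientation: [-180.0, -0.2, -170.9]
wrist_force: [-8.9, 1.7, 4.6]
finger_gap: 0.0157
finger_force: 40.0
```

Run:
```python
from h import *
p=avg(3); slot(p); print(r.get_state()["wrist_torque"])
v=V("scene"); q=v.pix([.51,.155,.06])[0]; x,y=q.astype(int); cv2.imwrite("pics/s7.png",cv2.resize(v.img[y-75:y+75,x-100:x+100],None,fx=4,fy=4,interpolation=cv2.INTER_CUBIC))
```

```text
avg [0.49116 0.15177 0.0526 ] sd [1.e-05 1.e-05 1.e-05] yaw -170.88 F [-8.19  0.9   4.29] t 16.25
slot frame x,y mm -28.53 -0.22
[0.37531445 2.92895638 0.14306419]
```

View pics/s7.png

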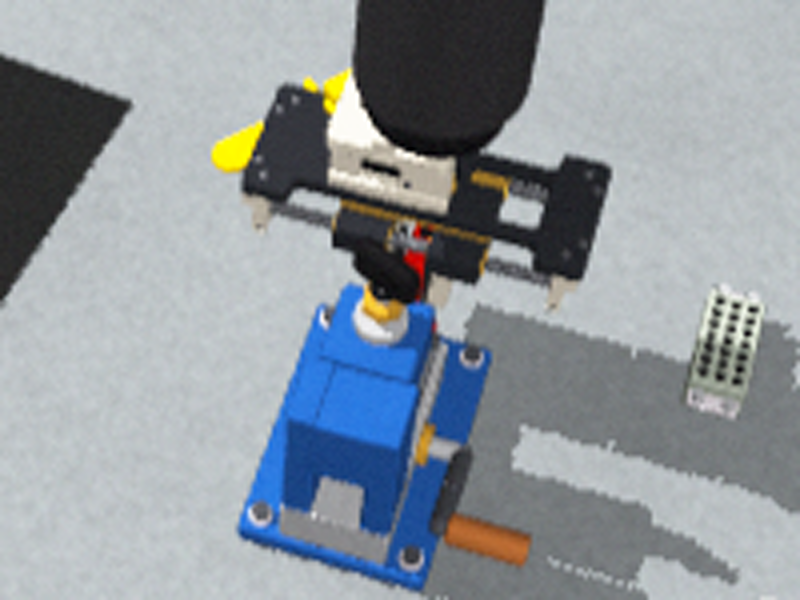

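>>> apply_moves(
  rows=[10, 1.2, 0, 0.2, 0, 10, 1.2, 0, 0.2, 0, 45, 1.2, 0, 0.2, 0, 45, 1.2, 0, 0.2, 0, 45, 1.2, 0, 0.2, 0, 45, 1.2, 0, 0.2, 0, 45, 1.2, 0, 0.2, 0, 45, 1.2, 0, 0.2, 0],
)

```text
time_s: 16.97
eef_pos: [0.4917, 0.1522, 0.0527]
orientation: [180.0, 0.0, -170.9]
wrist_force: [-0.3, 0.1, 0.7]
finger_gap: 0.0439
finger_force: 0.0
```

>>> apply_moves(
  rows=[45, 0, 0, -10, 0, 45, 0, 0, -40, 0, 45, 0, 0, -80, 0, 45, 0, 0, -120, 0, 45, 0, 0, -160, 0, 45, 0, 0, -200, 0, 45, 0, 0, -240, 0, 45, 0, 0, -240, 0],
)

```text
time_s: 17.63
eef_pos: [0.4946, 0.153, 0.3024]
orientation: [179.8, 0.8, -170.8]
wrist_force: [1.6, 0.2, 0.4]
finger_gap: 0.045
finger_force: 0.0
```

Run:
```python
from h import *
p=avg(2); delta([.58,.164,.295],-170.9)
```

```text
avg [0.49268 0.15273 0.29693] sd [0.00064 0.00021 0.00149] yaw -170.86 F [ 0.04 -0.44 -1.2 ] t 17.7333
shift [-88.7  -2.6   0.8] turn rad 0.0005 t 17.7333 q6 -119.95850918598691 eef [0.492  0.1525 0.2954] [ 179.86    0.25 -170.87]
```

>>> apply_moves(
  rows=[60, -40, -2.6, 0, 0, 60, -80, -2.6, 0, 0, 60, -88, -2.6, 0, 0, 60, -88, -2.6, 0, 0, 60, -88, -2.6, 0, 0, 60, -88, -2.6, 0, 0],
)

```text
time_s: 18.23
eef_pos: [0.5779, 0.1632, 0.2919]
orientation: [-180.0, -0.1, -170.9]
wrist_force: [0.1, -0.3, 0.6]
finger_gap: 0.0602
finger_force: 0.0
```

```bash
cat > w.py <<'E'
from h import *
avg(2)
v=V("wrist"); H,S,W=cv2.split(v.hsv()); h0=v.pix([.577,.165,.2])[0]; print(h0)
x,y=h0.astype(int)
m=((W<60)&(S<120)).astype(np.uint8); k=np.zeros_like(m); k[y-30:y+30,x-40:x+40]=1; m&=k
n,lb,st,c=cv2.connectedComponentsWithStats(m); i=1+np.argmax(st[1:,4]); print(st[i],c[i])
D=v.pts(); t=(lb==i)&(D[...,2]>.194)
print("depth",cv2.minAreaRect((D[t][:,:2]*1000).astype(np.float32)),D[t].mean(0),np.percentile(D[t][:,2],[50,90]))
ys,xs=np.nonzero(t); P=v.plane(np.c_[xs,ys],.2012); print("plane",cv2.minAreaRect((P[:,:2]*1000).astype(np.float32)),P.mean(0))
v2=v.img; cv2.imwrite("pics/w8.png",cv2.resize(v.img[y-140:y+60,x-110:x+110],None,fx=3,fy=3,interpolation=cv2.INTER_CUBIC))
# lock nut brass / boss centre
s=V("scene"); Ds=s.pts(); t=(Ds[...,2]>.185)&(np.hypot(Ds[...,0]-.577,Ds[...,1]-.165)<.03); print("scene depth wing",Ds[t].mean(0),t.sum(),cv2.minAreaRect((Ds[t][:,:2]*1000).astype(np.float32)))
E
python3 w.py
```

```text
avg [0.57794 0.1633  0.29266] sd [4.e-05 4.e-05 2.e-04] yaw -170.86 F [-0.37 -0.36  0.19] t 18.3333
[320.55496949 243.45774954]
[297 228  49  34 983] [321.14852492 243.67344863]
depth ((579.249267578125, 165.69064331054688), (37.568939208984375, 12.052299499511719), 72.98162078857422) [0.57884234 0.16571481 0.1990513 ] [0.19943198 0.2007135 ]
plane ((578.1596069335938, 165.62069702148438), (37.37616729736328, 11.758028984069824), 74.52906036376953) [0.57824222 0.16559178 0.2012    ]
scene depth wing [0.59070932 0.17063842 0.50394127] 1192 ((582.2648315429688, 171.2319793701172), (43.17688751220703, 59.599952697753906), 49.57640075683594)
```

View pics/w8.png

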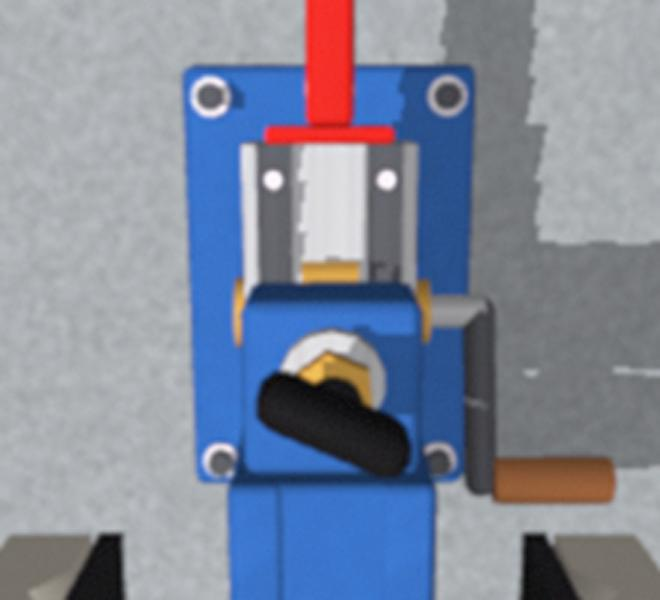

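The gauge lies home in the slot: shoulder (330,133 in the crop) against the rib ends, blade between the ribs. The wing runs at yaw ≈75°, so the thumbscrew is at ≈1.99 rad. Turning the tool counter-clockwise to yaw 75° leaves room for the whole screwing turn in one grip.

>>> apply_moves(
  rows=[60, 0, 0, 0, -0.12, 60, 0, 0, 0, -0.24, 60, 0, 0, 0, -0.36, 60, 0, 0, 0, -0.48, 60, 0, 0, 0, -0.6, 60, 0, 0, 0, -0.72, 60, 0, 0, 0, -0.84, 60, 0, 0, 0, -0.96, 60, 0, 0, 0, -1.08, 60, 0, 0, 0, -1.2, 60, 0, 0, 0, -1.32, 60, 0, 0, 0, -1.43],
)

```text
time_s: 19.43
eef_pos: [0.5784, 0.1636, 0.2932]
orientation: [-180.0, 0.0, -88.6]
wrist_force: [0.8, 0.1, -0.0]
finger_gap: 0.0601
finger_force: 0.0
```

>>> apply_moves(
  rows=[60, 0, 0, 0, -0.12, 60, 0, 0, 0, -0.24, 60, 0, 0, 0, -0.36, 60, 0, 0, 0, -0.48, 60, 0, 0, 0, -0.6, 60, 0, 0, 0, -0.72, 60, 0, 0, 0, -0.84, 60, 0, 0, 0, -0.96, 60, 0, 0, 0, -1.08, 60, 0, 0, 0, -1.2, 60, 0, 0, 0, -1.32, 60, 0, 0, 0, -1.43],
)

```text
time_s: 20.43
eef_pos: [0.5783, 0.1636, 0.2932]
orientation: [-180.0, -0.0, -6.6]
wrist_force: [-0.6, -1.0, 0.2]
finger_gap: 0.0598
finger_force: 0.0
```

>>> apply_moves(
  rows=[60, 0, 0, 0, -0.12, 60, 0, 0, 0, -0.24, 60, 0, 0, 0, -0.36, 60, 0, 0, 0, -0.48, 60, 0, 0, 0, -0.6, 60, 0, 0, 0, -0.72, 60, 0, 0, 0, -0.84, 60, 0, 0, 0, -0.96, 60, 0, 0, 0, -1.08, 60, 0, 0, 0, -1.2, 60, 0, 0, 0, -1.32, 60, 0, 0, 0, -1.43],
)

```text
time_s: 21.43
eef_pos: [0.5784, 0.1636, 0.2932]
orientation: [180.0, -0.0, 75.3]
wrist_force: [0.4, -0.2, 0.6]
finger_gap: 0.0602
finger_force: 0.0
```

```bash
python3 w.py; python3 -c "
from h import *
print(r.get_state()['joint_positions'])
delta([.5785,.166,.172],75)"
```

```text
avg [0.57836 0.16356 0.29317] sd [2.e-05 0.e+00 2.e-05] yaw -284.61 F [-0.04  0.14  0.03] t 21.5333
[314.55096706 241.4819367 ]
[310 211  19  52 763] [319.12975098 235.46264744]
depth ((581.4358520507812, 166.77574157714844), (36.6229362487793, 11.304503440856934), 74.85218048095703) [0.5812258  0.16794427 0.19935343] [0.19957401 0.20073652]
plane ((581.5603637695312, 167.48179626464844), (36.567813873291016, 11.038581848144531), 74.83770751953125) [0.58133757 0.16840087 0.2012    ]
scene depth wing [0.5884302  0.1701383  0.48613992] 1410 ((580.1073608398438, 168.57464599609375), (50.29768753051758, 59.438636779785156), 50.77156448364258)
[ 3.43892287e+01  1.16015179e+01 -3.02028879e+00 -2.13321092e-03
 -7.53401390e+01  1.30323501e+02]
shift [  2.3  -0.7 121. ] turn rad -0.005 t 21.6333 q6 130.32350121962517 eef [0.5785 0.1636 0.293 ] [ 1.7998e+02 -3.0000e-02  7.4710e+01]
```

>>> apply_moves(
  rows=[40, 2.9, 1.6, 30, 0.008, 40, 2.9, 1.6, 65, 0.008, 40, 2.9, 1.6, 90, 0.008, 40, 2.9, 1.6, 108, 0.008, 40, 2.9, 1.6, 117, 0.008, 40, 2.9, 1.6, 121, 0.008, 40, 2.9, 1.6, 121, 0.008, 40, 2.9, 1.6, 121, 0.008],
)

```text
time_s: 22.3
eef_pos: [0.5818, 0.1662, 0.1728]
orientation: [179.9, -0.1, 74.4]
wrist_force: [0.6, -0.7, -0.3]
finger_gap: 0.0397
finger_force: 0.0
```

>>> apply_moves(
  rows=[5, 0, 0, 0, 0, 5, 0, 0, 0, 0, 5, 0, 0, 0, 0, 5, 0, 0, 0, 0, 5, 0, 0, 0, 0, 5, 0, 0, 0, 0, 5, 0, 0, 0, 0, 5, 0, 0, 0, 0],
  squeeze=25,
)

```text
time_s: 22.97
eef_pos: [0.5811, 0.166, 0.172]
orientation: [180.0, -0.0, 74.5]
wrist_force: [-1.4, 0.3, 3.6]
finger_gap: 0.0122
finger_force: 25.0
```

Run:
```python
from h import *
avg(3); s=r.get_state(); print(s["wrist_torque"],s["joint_positions"],s["finger_gap"])
```

```text
avg [0.58112 0.16601 0.17196] sd [2.e-05 1.e-05 1.e-05] yaw -285.53 F [-2.81  1.    5.11] t 23.1167
[0.14570918 1.22700723 0.04342784] [ 3.44450130e+01  1.62591264e+01 -1.29628521e+01  3.39846790e-04
 -6.07619077e+01  1.30029785e+02] 0.011580061946268871
```

>>> apply_moves(
  rows=[5, 0, 0, 0.1, 0.09, 5, 0, 0, 0.2, 0.18, 5, 0, 0, 0.25, 0.27, 5, 0, 0, 0.35, 0.36, 5, 0, 0, 0.45, 0.45, 5, 0, 0, 0.5, 0.54, 5, 0, 0, 0.6, 0.63, 5, 0, 0, 0.7, 0.72, 5, 0, 0, 0.8, 0.81, 5, 0, 0, 0.85, 0.9, 5, 0, 0, 0.95, 1.0, 5, 0, 0, 0.95, 1.0],
)

```text
time_s: 24.12
eef_pos: [0.5809, 0.1662, 0.171]
orientation: [-180.0, -0.0, 16.8]
wrist_force: [-4.5, 1.8, 6.7]
finger_gap: 0.0121
finger_force: 25.0
```

Run:
```python
from h import *
avg(3); s=r.get_state(); print(s["wrist_torque"],s["joint_positions"],s["finger_gap"])
```

```text
avg [0.58096 0.16618 0.17099] sd [0.e+00 2.e-05 1.e-05] yaw -342.87 F [-3.91  1.33  5.7 ] t 24.2667
[ 0.56095752  1.74747706 -0.06986578] [ 3.44536497e+01  1.63017591e+01 -1.30330855e+01 -2.21542023e-02
 -6.06550470e+01  7.27201896e+01] 0.011710503230917027
```

>>> apply_moves(
  rows=[5, 0, 0, 0.1, 0.1, 5, 0, 0, 0.2, 0.2, 5, 0, 0, 0.3, 0.3, 5, 0, 0, 0.4, 0.4, 5, 0, 0, 0.5, 0.5, 5, 0, 0, 0.6, 0.6, 5, 0, 0, 0.7, 0.7, 5, 0, 0, 0.8, 0.8, 5, 0, 0, 0.9, 0.9, 5, 0, 0, 1.0, 1.0, 5, 0, 0, 1.1, 1.1, 5, 0, 0, 1.15, 1.2],
)

```text
time_s: 25.27
eef_pos: [0.581, 0.1665, 0.1699]
orientation: [-180.0, 0.0, -51.8]
wrist_force: [-4.2, 3.7, 5.6]
finger_gap: 0.0121
finger_force: 25.0
```

>>> apply_moves(
  rows=[5, 0, 0, 0, 0.04, 5, 0, 0, 0, 0.08, 5, 0, 0, 0.1, 0.12, 5, 0, 0, 0.1, 0.14, 5, 0, 0, 0.1, 0.14],
)

```text
time_s: 25.68
eef_pos: [0.5811, 0.1666, 0.1699]
orientation: [-179.9, 0.0, -59.7]
wrist_force: [-3.7, 3.4, 5.7]
finger_gap: 0.0121
finger_force: 25.0
```

Run:
```python
from h import *
avg(3); s=r.get_state(); print(s["wrist_torque"],s["joint_positions"],s["finger_gap"])
```

```text
avg [0.58109 0.16659 0.1699 ] sd [1.e-05 1.e-05 1.e-05] yaw -59.6 F [-4.65  2.61  6.97] t 25.8333
[ 1.20561222  1.81019123 -0.08257811] [ 3.44728462e+01  1.63529340e+01 -1.31057902e+01 -3.72779345e-02
 -6.04882786e+01 -4.04990962e+00] 0.012109745346223326
```

>>> apply_moves(
  rows=[5, 0, 0, 0, 0.02, 5, 0, 0, 0, 0.04, 5, 0, 0, 0, 0.06, 5, 0, 0, 0, 0.06, 5, 0, 0, 0, 0.06],
  squeeze=35,
)

```text
time_s: 26.25
eef_pos: [0.5811, 0.1666, 0.1699]
orientation: [-180.0, 0.0, -63.0]
wrist_force: [-4.6, 3.3, 6.6]
finger_gap: 0.0116
finger_force: 35.0
```

```bash
cat > t.py <<'E'
from h import *
avg(3); s=r.get_state(); print(s["wrist_torque"],s["joint_positions"][5],s["finger_gap"])
E
python3 t.py
```

```text
avg [0.58111 0.16659 0.1699 ] sd [2.e-05 0.e+00 1.e-05] yaw -63.03 F [-4.52  3.    6.37] t 26.4
[ 1.12305106  1.77848696 -0.02068563] -7.482159053383568 0.011986726212839496
```

>>> apply_moves(
  rows=[5, 0, 0, 0, 0.02, 5, 0, 0, 0, 0.04, 5, 0, 0, 0, 0.06, 5, 0, 0, 0, 0.06, 5, 0, 0, 0, 0.06],
)

```text
time_s: 26.82
eef_pos: [0.5812, 0.1666, 0.1699]
orientation: [-180.0, 0.0, -66.4]
wrist_force: [-4.1, 3.2, 5.7]
finger_gap: 0.0124
finger_force: 35.8
```

```bash
python3 t.py
```

```text
avg [0.58114 0.16659 0.16991] sd [2.e-05 0.e+00 1.e-05] yaw -66.39 F [-4.63  3.07  6.42] t 26.9667
[1.08775712 1.76257537 0.75424315] -10.866154987890278 0.011701417919331297
```

>>> apply_moves(
  rows=[5, 0, 0, 0, 0.015, 5, 0, 0, 0, 0.03, 5, 0, 0, 0, 0.03, 5, 0, 0, 0, 0.03, 5, 0, 0, 0, 0.03, 5, 0, 0, 0, 0.03],
)

```text
time_s: 27.47
eef_pos: [0.5812, 0.1665, 0.1699]
orientation: [-180.0, 0.0, -68.1]
wrist_force: [-4.9, 1.9, 6.2]
finger_gap: 0.0125
finger_force: 36.5
```

```bash
python3 t.py
```

```text
avg [0.58119 0.16652 0.1699 ] sd [1.e-05 1.e-05 1.e-05] yaw -68.1 F [-4.19  2.79  5.69] t 27.6167
[1.02577114 1.67260961 0.81651534] -12.579142935710758 0.012189198832033501
```

Seated firmly (moment jumped from −0.02 to 0.82 N·m, dead stop near yaw −63°). Now back off to tool yaw ≈ 27°.

>>> apply_moves(
  rows=[5, 0, 0, 0, -0.08, 5, 0, 0, -0.1, -0.17, 5, 0, 0, -0.2, -0.26, 5, 0, 0, -0.3, -0.35, 5, 0, 0, -0.35, -0.44, 5, 0, 0, -0.45, -0.53, 5, 0, 0, -0.5, -0.62, 5, 0, 0, -0.6, -0.71, 5, 0, 0, -0.7, -0.8, 5, 0, 0, -0.8, -0.89, 5, 0, 0, -0.85, -0.95, 5, 0, 0, -0.9, -1.0],
)

```text
time_s: 28.62
eef_pos: [0.581, 0.1663, 0.1705]
orientation: [-180.0, 0.0, -10.7]
wrist_force: [-3.4, 2.3, 4.4]
finger_gap: 0.0118
finger_force: 34.9
```

>>> apply_moves(
  rows=[5, 0, 0, 0, -0.08, 5, 0, 0, -0.1, -0.17, 5, 0, 0, -0.2, -0.26, 5, 0, 0, -0.3, -0.35, 5, 0, 0, -0.4, -0.44, 5, 0, 0, -0.5, -0.53, 5, 0, 0, -0.6, -0.6, 5, 0, 0, -0.6, -0.64, 5, 0, 0, -0.6, -0.66, 5, 0, 0, -0.6, -0.66, 5, 0, 0, -0.6, -0.66, 5, 0, 0, -0.6, -0.66],
)

```text
time_s: 29.62
eef_pos: [0.5811, 0.1662, 0.1712]
orientation: [-180.0, -0.0, 26.9]
wrist_force: [-3.7, 2.5, 4.0]
finger_gap: 0.0116
finger_force: 34.8
```

Run:
```python
import t
from h import *
v=V("top"); q=v.pix([.53,.16,.1])[0].astype(int); x,y=q
v=V("scene"); q=v.pix([.53,.157,.12])[0]; x,y=q.astype(int); cv2.imwrite("pics/s9.png",cv2.resize(v.img[y-75:y+75,x-100:x+100],None,fx=4,fy=4,interpolation=cv2.INTER_CUBIC))
```

```text
avg [0.58105 0.16621 0.17117] sd [1.e-05 1.e-05 0.e+00] yaw -333.08 F [-3.67  1.79  5.66] t 29.7667
[0.49906107 1.39094493 0.02191592] 82.47544521366859 0.011372748285997174
```

View pics/s9.png

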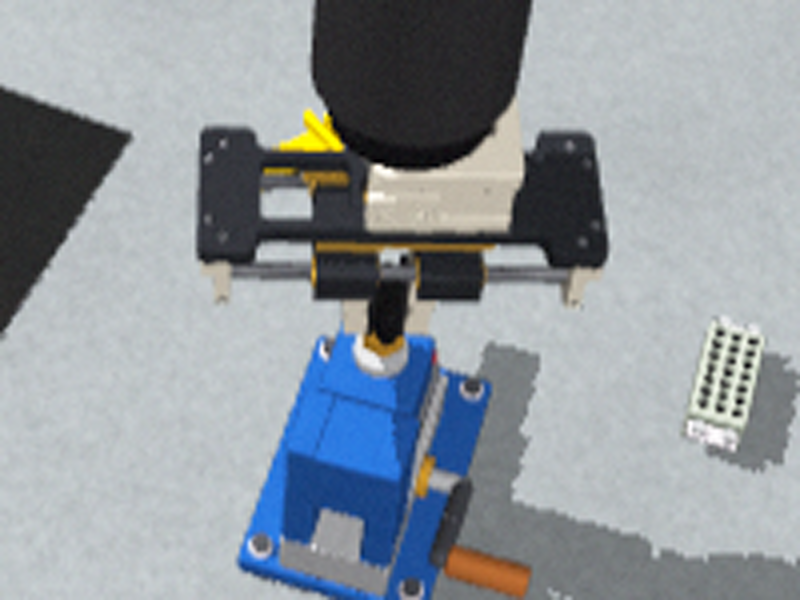

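The wing is gripped between the fingers at (390,300), at about 27° yaw. A last check that the gauge is still home.

Run:
```python
from h import *
for n in ("wrist","scene","top"):
    v=V(n); H,S,W=cv2.split(v.hsv()); m=((H<6)|(H>174))&(S>150)&(W>50)
    P=v.pts(); t=m&(np.hypot(P[...,0]-.49,P[...,1]-.152)<.08)&(P[...,2]<.1)
    if t.sum()>5:
        d=P[t][:,:2]-np.array([.5215,.1568]); c,s=np.cos(np.radians(9.1)),np.sin(np.radians(9.1))
        q=np.c_[d@[c,s],d@[-s,c],P[t][:,2]]*1000; print(n,t.sum(),np.percentile(q,[2,50,98],axis=0).round(1).tolist())
    else: print(n,t.sum())
```

```text
wrist 0
scene 0
top 160 [[-65.0, -12.9, 59.6], [-33.6, -0.1, 69.8], [-4.5, 15.6, 74.6]]
```

```bash
python3 -c "
from cell import r
print(r.close_job())"
```

```text
the job is handed in; nothing more can be done
None
```

The job is handed in, with no verdict returned: the red gauge is home in the slot and let go, the thumbscrew was seated firmly and backed off a quarter turn by my angle readings, and the fingers still grip it at about 35 N.

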